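# Load a culture dish into the colony reader

## Robot

A 6-joint arm with a two-finger parallel gripper is mounted at the origin on a cart in front of the work surface, level with it; the furniture and walls round the work are solid. World frame = base frame: x ahead of the robot, y to its left, z up, the work surface at z = 0. Lengths are in m, angles in rad, forces in N, time in s.
With the tool pointing down it reaches from about 0.35 to 0.85 m from the base axis. Payload 8.1 kg.
Tool frame: the origin (TCP) lies midway between the tips of the shut fingers; the grasp point (between the pads) lies 19 mm behind it; z points along the fingers, y is the line along which they close (so a half turn about z gives the same grasp; the last joint's range is limited). The gripper opens to 93 mm and grips with 3 to 60 N. Pads are 15 mm wide; open, the fingers measure 128 mm over their backs; the gripper's body (75 mm by 188 mm) begins 65 mm behind the grasp point.
Start: joints at [-1.194, 0.13, 1.488, -0, 1.523, -0.085], TCP at [0.267, -0.537, 0.219] pointing down, gripper open.
Joint ranges: [-2.96, 2.96], [-0.89, 2.26], [0.02, 2.5], [-1.34, 4.48], [0, 2.73], [-2.66, 2.66]. Speed limits (rad/s): [2.39, 2.39, 2.79, 3.14, 3.14, 3.14].

## Interface

Orientations are given as a unit quaternion [w, x, y, z].
In Python, from rig import manip, optics gives the robot as it stands.
- The arm moves only by the tool apply_moves, never from a script. Its argument "series" is a list of rows, each a list of 7 numbers: the shift along the tool's x, y, z in m, then the turn, a rotation vector about the tool's x, y, z in rad, then the closure in counts, from 0 (fully open) to 255 (shut). In form: [[dx, dy, dz, rx, ry, rz, gripper], ...]. A call has 1 to 12 rows; each row shifts and turns the commanded pose from where the row before left it, along the tool's axes as they then stand; what a row does not reach is not made up. A row lasts 1/8 s, in which the tool goes at most 62.5 mm and 10.7 degrees, less where a joint would pass 70% of its speed; a pose out of reach is approached as far as the arm can. A call is refused whole if a number of a shift passes 0.0625 or a number of a turn 0.188, either way. A call with a gripper value outside its range is refused whole. The fingers move at their own pace and stop on an object; "force" is the grip in N (left out, the last holds). Time passes only in rows, so rows that do not move let the fingers close. It gives the time, the measured TCP pose, the force, the opening and the grip force at its end, in the units of the state.
- manip.observe(): the state, without advancing time (a new reading comes with each control period).
- optics.grab_frame(name): name is "side" or "top"; returns (picture, depth): 420x560x3 uint8, red, green, blue; 420x560 float32, m along the optical axis (not along the pixel's ray), 0 where there is no reading.
- optics.camera_info(name): a dict with "camera_matrix" (3x3 intrinsics, pixels), "extrinsics" (4x4, takes a point from world to camera coordinates). Camera axes: x right, y down, z forward; pixel columns grow to the right and rows downward; lengths in m; the calibration is good to about 2 mm. A picture is of the moment at which its call begins. camera_info takes no time and is no camera call.
- manip.job_done(): hands the job in; it is judged then, once.
Trained networks look in the newest picture that a camera, given by its name, has taken for a name from the list of things; names that differ only in an ending like _2 or _b are one class to them, and where a whole thing is asked for, a point or a joint stands for the part that bears it (a point fixed in the world has none). Each returns a list of dicts, best first, with "score" (0 to 1); they miss things now and then, are a little off and sometimes report something else, mostly with a low value. They report only what shows in the picture. A call takes as long as a camera call. They do not tell look-alikes from the thing itself.
- optics.search_frame(camera, label): "position" ([x, y, z] in m, in world coordinates, good to about 4 mm: the middle of the surface that is visible of it).
- optics.spot_point(camera, label): "position" ([x, y, z] in m, in world coordinates, good to about 4 mm: a listed point, or the origin of a listed thing).
The state is a dict: "time_s": time; "joint_positions": joint angles; "qvel": joint speeds; "joint_efforts": joint torques, N m; "tcp_pos": TCP position; "tool_rot": TCP orientation; "contact_force": force on the tool from outside, world axes, zero at the start; "torque": the same for the moment, N m; "gripper_width": opening from 0.0 (shut) to 1.0 (fully open); "finger_force": force on a finger pad.
Only numpy, scipy, OpenCV 4.12 (cv2) and the standard library are available. Lean on these libraries where they do the work, as an engineer would, in place of code of your own. Each camera call takes 0.05 s, during which the arm holds its last target. There are 200 camera calls.

## Task

Load the small culture dish that waits on the loading ledge of the white colony reader. The reader's hatch has a spring press-latch: press the hatch down at its ribbed pad with the fingertips, let go so that it springs up, and see that it stands fully open by itself. Then push the dish along the ledge until it is fully home against the back of the reading chamber, without lifting it, leave the hatch standing open, and leave the other things where they are.

Things in the scene. Friction and masses are not known exactly. Their poses are not given: they have to be found in the camera images.
- reader: Colony reader, white plastic on a grey base, 246 x 178 mm, 63 mm high at the closed hatch, fixed to the worktop. Origin on the worktop; x points from its front (loading ledge) to its rear, y to its left, z up. The hatch closes its chamber on top and in front. Right of the hatch is a fixed panel with a dark display (y = -71 to -128 mm); at the rear a housing 58 mm high.
- mouth (a point): Mouth of the chamber, on the floor: x = -36 mm, y = 0, z = 24 mm of the reader. From here the flat loading ledge runs forward to x = -128 mm, 116 mm wide, with guide rails 10 mm high that stand 96 mm apart at the front and 65 mm at the mouth. Behind, the level chamber floor has straight side walls 65 mm apart, 26 mm high, and a back wall at x = 42 mm. The closed hatch's skirt bars the mouth.
- hatch (a joint): Hatch angle in rad: 0 latched shut, 1.75 fully open. Pressing it 3 mm or more below shut at the pad (about 2 to 3 N; it bottoms at 6 mm, -0.075 rad, and may be pressed harder there), then letting go, frees the latch; a damped spring swings the hatch fully open in about 1.5 s and keeps it there. A slighter touch leaves it latched. Once freed it springs open again whenever it is let go.
- hatch_hinge (a point): Middle of the hatch's hinge line, which lies along the reader's y: x = 52 mm, z = 60 mm of the reader. The hatch is a white lid 118 mm wide (y = -70 to 48 mm of the reader) that reaches 92 mm forward from the hinge. Its front edge rises as it opens; open, it stands upright leaning 10 degrees back, its edge 151 mm above the worktop.
- hatch_pad (a point): Centre of the ribbed finger pad (20 x 18 mm, five low ribs) on top of the hatch near its front right corner: at x = -25 mm, y = -50 mm, z = 63 mm of the reader when shut, 77 mm from the hinge; it moves with the hatch. Press here straight down.
- dish: The small round culture dish with its clear cover that waits on the loading ledge: 60 mm across the cover, 55 mm across the base, 14 mm high, about 30 g, loose. A finger meets it about 28 mm from its axis. Origin at the centre of its underside, z up.
- seat (a point): On the chamber floor, where the centre of the dish's underside lies when the dish is home against the back wall: x = 12.5 mm, y = 0, z = 24 mm in the reader's frame. Axes as the reader's.
- spare_dish: A like dish lying on the worktop to the right of the ledge, a bystander; origin at the centre of its underside.
- cup: Specimen cup with a yellow lid, 64 x 58 x 50 mm, on the worktop to the left of the reader, a bystander; origin at its underside.
- cup_white: Specimen cup with a white lid, 64 x 58 x 50 mm, on the worktop to the left of the reader, a bystander; origin at its underside.
- marker: Marker pen, 135 mm long, 17 mm thick, lying to the right of the reader, a bystander; origin under its middle.
- forceps: Steel forceps, 130 x 20 x 10 mm, lying at the front of the worktop to the right, a bystander; origin under their middle.
Mind the look-alikes: they are no part of the job. Leave any purple or turquoise look-alike of the dish alone.

How it is judged:
By the outcome, as a careful person would: the job done as asked, in the order asked, and still so for the second after the job is handed in, with the robot touching nothing.
It also fails if it takes over 42 s, if anything falls off the work surface, if the arm or the gripper's body presses on something with over 40 N, if the wrist force passes 120 N, or if a joint passes its speed limit or range.

## Working session

There is one attempt and no reset: what is moved stays moved. The work goes in short steps, Python scripts to look and compute and a tool call to move; the robot and the scene stay as the last step left them, time stands still between calls to the robot, and variables do not carry over. Pictures are saved under pics/ and viewed, at most 10 in all, crops included, and the job is handed in when it is done.

Besides the shell and the picture viewer there is one more tool, called after ">>>" by a JSON object that holds its "api" and its "payload", one argument or row to a line. apply_moves: Moves the arm, as the interface text tells. Its arguments: {"type":"object","properties":{"series":{"type":"array","items":{"type":"array","items":{"type":"number"}}},"force":{"type":"number"}},"required":["series"]}

```bash
mkdir -p pics
python3 - <<'E'
from rig import manip, optics
import cv2, numpy as np
s=manip.observe(); print(s)
ims=[]
for c in ("top","side"):
    p,d=optics.grab_frame(c); cv2.imwrite(f"pics/{c}0.png",p[:,:,::-1]); np.save(f"pics/{c}0.npy",d)
    i=optics.camera_info(c); print(c,np.round(i["camera_matrix"],1).tolist(),np.round(i["extrinsics"],4).tolist())
    for l in ("mouth","hatch_hinge","hatch_pad","seat","dish","spare_dish","reader"):
        print(c,l,[(np.round(r["position"],4).tolist(),round(r["score"],2)) for r in optics.spot_point(c,l)][:4])
E
```

```text
{'time_s': 0.0, 'joint_positions': array([-1.19438453e+00,  1.31180818e-01,  1.48930021e+00, -4.81598455e-05,
        1.52298497e+00, -8.54150997e-02]), 'qvel': array([-0.00015043, -0.00088673,  0.00065124, -0.00056547, -0.00017607,
        0.000909  ]), 'joint_efforts': array([ 2.99327432e-03, -5.59841180e+01, -4.91757202e+01,  7.70101044e-02,
        3.53174075e-02, -1.22102815e-04]), 'tcp_pos': array([ 0.26713215, -0.53660467,  0.21756422]), 'tool_rot': array([-9.23286164e-04,  9.73457048e-01,  2.28867862e-01, -1.59600828e-04]), 'contact_force': array([0.15587901, 0.48106258, 0.49413314]), 'torque': array([-0.04083979,  0.02131842, -0.00789816]), 'finger_force': 0.0, 'gripper_width': 1.0004863778487927}
top [[461.5, 0.0, 270.3], [0.0, 461.5, 200.8], [0.0, 0.0, 1.0]] [[-0.0142, -0.9999, -0.0098, 0.0268], [-0.9865, 0.0156, -0.163, 0.5755], [0.1631, 0.0073, -0.9866, 0.8575], [0.0, 0.0, 0.0, 1.0]]
top mouth [([0.5061, -0.0356, 0.0181], 0.62)]
top hatch_hinge [([0.6444, -0.0314, 0.0611], 0.74), ([0.568, -0.0778, 0.0643], 0.22)]
top hatch_pad [([0.5667, -0.0802, 0.0668], 0.72)]
top seat []
top dish [([0.5077, -0.0347, 0.0215], 0.56), ([0.5233, 0.1641, 0.0004], 0.56)]
top spare_dish [([0.4979, -0.1423, 0.0012], 0.79)]
top reader [([0.5923, -0.0297, -0.0021], 0.6)]
side [[489.1, 0.0, 285.0], [0.0, 489.1, 211.7], [0.0, 0.0, 1.0]] [[1.0, 0.0012, -0.0042, -0.5685], [-0.0023, -0.6826, -0.7308, 0.0621], [-0.0037, 0.7308, -0.6826, 1.1093], [0.0, 0.0, 0.0, 1.0]]
side mouth [([0.5503, -0.0272, 0.0252], 0.62)]
side hatch_hinge []
side hatch_pad [([0.5678, -0.0796, 0.0613], 0.64)]
side seat [([0.6042, -0.0254, 0.0254], 0.84)]
side dish [([0.52, 0.1629, 0.0053], 0.73), ([0.5049, -0.0366, 0.0228], 0.7), ([0.4441, 0.0823, -0.0041], 0.6)]
side spare_dish [([0.498, -0.1402, -0.0008], 0.74)]
side reader [([0.5875, -0.0247, 0.0016], 0.75)]
```

View pics/top0.png

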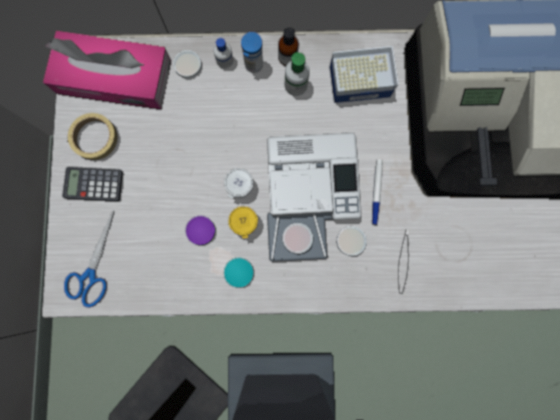

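View pics/side0.png

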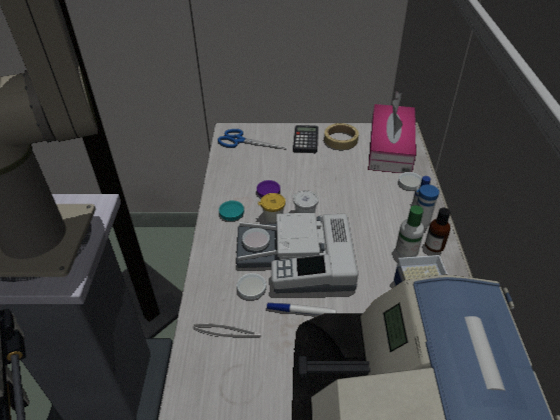

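Candidates for the dish, in the top picture, are: white or clear dish on the ledge (298,238), spare on the worktop (351,241), purple (200,231), turquoise (239,272), white lid at the back (188,64) and clear ring (453,243). By the description it is the one on the ledge. In the side picture it is at (256,239). I'll check it in a crop and fit the reader's pose.

```bash
cat > h.py <<'E'
from rig import manip, optics
import cv2, numpy as np
def world(c,d):
    i=optics.camera_info(c);K=i["camera_matrix"];E=np.linalg.inv(i["extrinsics"])
    v,u=np.indices(d.shape)
    P=np.stack([(u-K[0][2])/K[0][0]*d,(v-K[1][2])/K[1][1]*d,d,np.ones_like(d)],-1)
    return (P@E.T)[...,:3]
def pix(c,p):
    i=optics.camera_info(c);q=(np.array(i["extrinsics"])@np.r_[p,1])[:3];q=np.array(i["camera_matrix"])@q
    return q[:2]/q[2]
E
python3 - <<'E'
from h import *
for c in("top","side"):
    d=np.load(f"pics/{c}0.npy");W=world(c,d)
    box=(W[...,0]>.44)&(W[...,0]<.74)&(W[...,1]>-.15)&(W[...,1]<.075)&(d>0)
    for lo,hi in((.052,.075),(.012,.075)):
        m=(box&(W[...,2]>lo)&(W[...,2]<hi)).astype(np.uint8)
        n,l,st,ce=cv2.connectedComponentsWithStats(m);k=1+np.argmax(st[1:,4]);p=W[l==k][:,:2]
        r=cv2.minAreaRect((p*1000).astype(np.float32));print(c,lo,r,np.percentile(W[l==k][:,2],[5,50,95]).round(4), p.min(0),p.max(0))
    m=(abs(W[...,0]-.506)<.02)&(abs(W[...,1]+.036)<.02);print("dish z",np.median(W[m][:,2]))
    print([pix(c,p).round() for p in((.506,-.036,.038),(.567,-.08,.063),(.59,-.027,0))])
    rgb=cv2.imread(f"pics/{c}0.png")
    if c=="top": cv2.imwrite("pics/crop.png",cv2.resize(rgb[125:270,220:385],None,fx=4,fy=4,interpolation=2))
E
```

```text
top 0.052 ((629.89990234375, -65.8364028930664), (157.88954162597656, 173.02354431152344), 2.2187039852142334) [0.0543 0.0596 0.0646] [ 0.54798444 -0.14996045] [0.71173861 0.02295339]
top 0.012 ((586.4932861328125, -62.20375061035156), (175.2938690185547, 250.71063232421875), 89.91778564453125) [0.0223 0.0564 0.0641] [ 0.46122546 -0.14996045] [0.71173861 0.0255106 ]
dish z 0.03777666820375358
[array([299., 236.]), array([321., 203.]), array([292., 197.])]
side 0.052 ((631.614990234375, -65.6570053100586), (157.31857299804688, 174.81564331054688), 2.595217227935791) [0.0541 0.0593 0.0645] [ 0.55102485 -0.1499778 ] [0.71217961 0.02361878]
side 0.012 ((587.8309326171875, -37.50713348388672), (224.93959045410156, 251.31260681152344), 89.99417114257812) [0.0226 0.056  0.0641] [ 0.46218015 -0.14998924] [0.71347674 0.07496721]
dish z 0.03777119199283835
[array([256., 238.]), array([284., 245.]), array([295., 247.])]
```

View pics/crop.png

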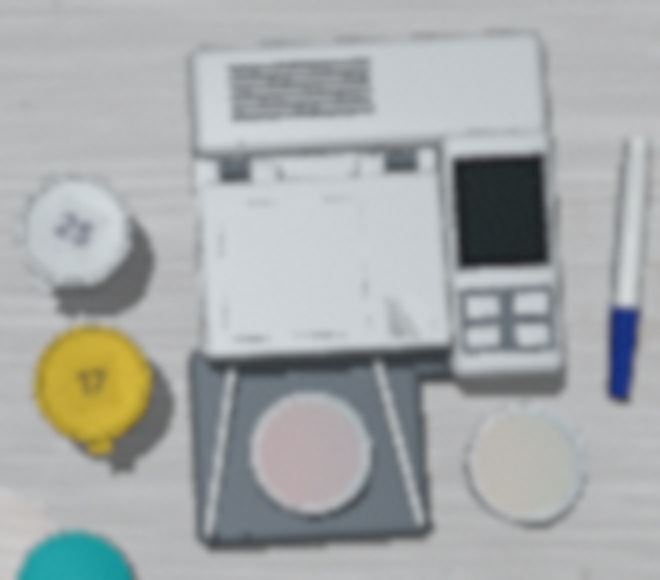

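Run:
```python
from h import *
for c in("top","side"):
    d=np.load(f"pics/{c}0.npy");W=world(c,d)
    box=(W[...,0]>.44)&(W[...,0]<.76)&(W[...,1]>-.19)&(W[...,1]<.075)&(d>0)
    m=(box&(W[...,2]>.048)&(W[...,2]<.075)).astype(np.uint8)
    n,l,st,ce=cv2.connectedComponentsWithStats(m);k=1+np.argmax(st[1:,4]);p=W[l==k][:,:2]
    r=cv2.minAreaRect((p*1000).astype(np.float32));print(c,r)
    a=np.deg2rad(2.4);R=np.array([[np.cos(a),-np.sin(a)],[np.sin(a),np.cos(a)]])
    q=p@R; print("reader-aligned extents",q.min(0),q.max(0),"-> origin",R@[q[:,0].max()-.118,(q[:,1].max()-.05+q[:,1].min()+.128)/2])
    # ledge front and sides
    m=box&(W[...,2]>.012)&(W[...,0]<.53)&(W[...,1]<.05)&(W[...,1]>-.11);q=W[m][:,:2]@R
    print("ledge",np.percentile(q,[.5,99.5],axis=0))
    # dish disc: z>34mm
    m=(abs(W[...,0]-.506)<.04)&(abs(W[...,1]+.036)<.045)&(W[...,2]>.0355)&(W[...,2]<.045)&(W[...,0]<.54)
    print("dish",cv2.minEnclosingCircle((W[m][:,:2]*1000).astype(np.float32)),W[m].mean(0))
```

```text
top ((630.3162231445312, -68.16566467285156), (158.87416076660156, 178.11277770996094), 2.1669743061065674)
reader-aligned extents [ 0.54754646 -0.18371665] [ 0.70651147 -0.00521808] -> origin [ 0.59031798 -0.0307744 ]
ledge [[ 0.46039101 -0.11191426]
 [ 0.5286998   0.00297138]]
dish ((518.26318359375, -33.36039733886719), 43.58235549926758) [ 0.50404281 -0.03446688  0.03797347]
side ((629.701416015625, -67.13575744628906), (162.5001678466797, 178.6270294189453), 1.934913992881775)
reader-aligned extents [ 0.54451215 -0.18330644] [ 0.70781848 -0.00435117] -> origin [ 0.5915971  -0.03008168]
ledge [[ 0.46246458 -0.1117859 ]
 [ 0.52886906  0.0253347 ]]
dish ((519.6680297851562, -35.4465217590332), 43.82657241821289) [ 0.50564053 -0.03338017  0.0380841 ]
```

The crop shows the pinkish dish on the ledge between the rails at crop pixel (311,454), and the ribbed pad at (402,318), on the hatch's front right corner. Reader origin is about (0.590, -0.030) with yaw about +2.15°. The networks' pad and seat positions agree within 5 mm.

Next: align the tool and approach in front of the reader with the fingers shut.

>>> {"api": "apply_moves", "payload": {
  "series": [
    [0,0,0,0,0,0.1415,255],
    [0,0,0,0,0,0.1415,255],
    [0,0,0,0,0,0.1415,255],
    [0.0215,-0.0555,0,0,0,0,255],
    [0.0215,-0.0555,0,0,0,0,255],
    [0.0215,-0.0555,0,0,0,0,255],
    [0.0215,-0.0555,0,0,0,0,255],
    [0.0215,-0.0555,0,0,0,0,255],
    [0.0215,-0.0555,0,0,0,0,255],
    [0.0215,-0.0555,0,0,0,0,255],
    [0.0215,-0.0555,0,0,0,0,255],
    [0,0,0,0,0,0,255]
  ]
}}

```text
time_s: 2.3
tcp_pos: [0.4236, -0.0833, 0.2189]
tool_rot: [-0.0, 1.0, 0.022, 0.0]
contact_force: [-0.8, -0.6, -0.2]
gripper_width: 0.002
finger_force: 0.0
```

>>> {"api": "apply_moves", "payload": {
  "series": [
    [0.048,0.002,0.03,0,0,0,255],
    [0.048,0.001,0.04,0,0,0,255],
    [0.047,0.001,0.04,0,0,0,255],
    [0,0,0.024,0,0,0,255],
    [0,0,0,0,0,0,255],
    [0,0,0,0,0,0,255]
  ]
}}

```text
time_s: 3.05
tcp_pos: [0.5661, -0.0868, 0.0862]
tool_rot: [0.0, 1.0, 0.018, 0.001]
contact_force: [0.3, 0.1, 0.4]
gripper_width: 0.008
finger_force: 0.0
```

>>> {"api": "apply_moves", "payload": {
  "series": [
    [0.001,-0.007,0,0,0,0,255],
    [0,0,0.01,0,0,0,255],
    [0,0,0.008,0,0,0,255],
    [0,0,0,0,0,0,255],
    [0,0,0,0,0,0,255]
  ]
}}

```text
time_s: 3.68
tcp_pos: [0.5663, -0.0787, 0.0665]
tool_rot: [-0.0, 1.0, 0.019, -0.0]
contact_force: [-0.9, 0.2, -0.3]
gripper_width: 0.003
finger_force: 0.0
```

>>> {"api": "apply_moves", "payload": {
  "series": [
    [0,0,0.004,0,0,0,255],
    [0,0,0.004,0,0,0,255],
    [0,0,0.002,0,0,0,255],
    [0,0,0,0,0,0,255],
    [0,0,0,0,0,0,255]
  ]
}}

```text
time_s: 4.3
tcp_pos: [0.567, -0.0788, 0.0572]
tool_rot: [0.0, 1.0, 0.019, 0.001]
contact_force: [0.8, 0.2, 4.6]
gripper_width: 0.007
finger_force: 2.5
```

>>> {"api": "apply_moves", "payload": {
  "series": [
    [0,0,0.001,0,0,0,255],
    [0,0,0,0,0,0,255],
    [0,0,-0.015,0,0,0,255],
    [-0.03,0,-0.03,0,0,0,255],
    [-0.06,0,-0.03,0,0,0,255],
    [-0.06,0,0,0,0,0,255],
    [0,0,0,0,0,0,255],
    [0,0,0,0,0,0,255],
    [0,0,0,0,0,0,255],
    [0,0,0,0,0,0,255],
    [0,0,0,0,0,0,255],
    [0,0,0,0,0,0,255]
  ]
}}

```text
time_s: 5.8
tcp_pos: [0.4208, -0.084, 0.1284]
tool_rot: [-0.0, 1.0, 0.019, -0.0]
contact_force: [0.5, 0.2, 0.7]
gripper_width: 0.007
finger_force: 0.0
```

Run:
```python
from h import *
p,d=optics.grab_frame("side"); cv2.imwrite("pics/side1.png",p[:,:,::-1])
cv2.imwrite("pics/side1c.png",cv2.resize(p[130:310,180:400,::-1],None,fx=3,fy=3,interpolation=2))
W=world("side",d);m=(abs(W[...,0]-.64)<.06)&(abs(W[...,1]+.04)<.08)&(W[...,2]<.2);print("max z",np.percentile(W[m][:,2],[95,99,100]))
for l in("dish","hatch_pad","seat","mouth"): print(l,[(np.round(r["position"],4).tolist(),round(r["score"],2)) for r in optics.spot_point("side",l)][:3])
```

```text
max z [0.1525178  0.15385237 0.15541428]
dish [([0.5056, -0.0381, 0.0231], 0.95), ([0.4355, 0.0822, -0.0024], 0.89), ([0.5214, 0.1628, 0.0023], 0.51)]
hatch_pad [([0.6492, -0.0767, 0.1376], 0.79)]
seat [([0.6017, -0.0245, 0.0257], 0.66)]
mouth [([0.55, -0.0305, 0.0252], 0.75)]
```

View pics/side1c.png

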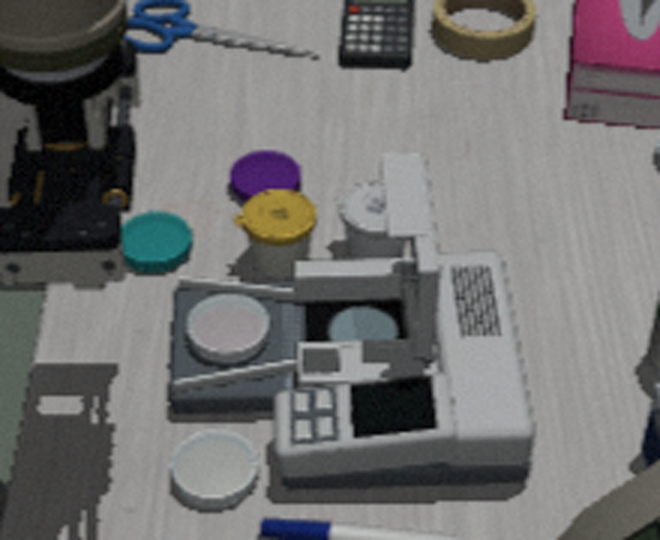

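The hatch stands open, edge at 152 mm, with the dish at crop (228,327) still on the ledge. There is a grey disc on the chamber floor at crop (362,325). I'll check its height, then move behind the dish.

>>> {"api": "apply_moves", "payload": {
  "series": [
    [0,-0.0455,0,0,0,0,255],
    [0.01,0,0.03,0,0,0,255],
    [0.01,0,0.03,0,0,0,255],
    [0.01,0,0.025,0,0,0,255],
    [0,0,0.01,0,0,0,255],
    [0,0,0,0,0,0,255],
    [0,0,0,0,0,0,255]
  ]
}}

```text
time_s: 6.92
tcp_pos: [0.4495, -0.0378, 0.0347]
tool_rot: [0.0, 1.0, 0.019, 0.001]
contact_force: [0.2, -0.6, 1.2]
gripper_width: 0.006
finger_force: 0.0
```

Run:
```python
from h import *
p,d=optics.grab_frame("side");W=world("side",d)
print(W[234:243:3,296:308:3].round(4).tolist())
print(manip.observe()["tcp_pos"])
p,d=optics.grab_frame("top")
for l in("dish",): print(l,[(np.round(r["position"],4).tolist(),round(r["score"],2)) for r in optics.spot_point("top",l)][:3])
```

```text
[[[0.5929, -0.0097, 0.0246], [0.5995, -0.0111, 0.026], [0.6062, -0.0089, 0.0237], [0.6128, -0.0102, 0.0251]], [[0.5927, -0.0182, 0.0239], [0.5994, -0.0164, 0.0219], [0.606, -0.0179, 0.0235], [0.6125, -0.019, 0.0246]], [[0.5926, -0.0291, 0.0257], [0.5991, -0.0287, 0.0252], [0.6057, -0.0287, 0.0253], [0.6122, -0.0293, 0.0259]]]
[ 0.44969293 -0.03776664  0.0348111 ]
dish [([0.4424, 0.0823, -0.0023], 0.84), ([0.5217, 0.1631, 0.0028], 0.66)]
```

>>> {"api": "apply_moves", "payload": {
  "series": [
    [0,-0.002,0.0045,0,0,0,255],
    [0.008,0,0,0,0,0,255],
    [0.008,0,0,0,0,0,255],
    [0.008,0,0,0,0,0,255],
    [0.008,0,0,0,0,0,255],
    [0.008,0,0,0,0,0,255],
    [0.008,0,0,0,0,0,255],
    [0.008,0,0,0,0,0,255],
    [0.008,0,0,0,0,0,255],
    [0.008,0,0,0,0,0,255],
    [0.008,0,0,0,0,0,255],
    [0,0,0,0,0,0,255]
  ]
}}

```text
time_s: 8.57
tcp_pos: [0.5295, -0.0326, 0.0292]
tool_rot: [0.0, 1.0, 0.019, 0.0]
contact_force: [0.3, -0.3, -0.6]
gripper_width: 0.009
finger_force: 0.0
```

Run:
```python
from h import *
p,d=optics.grab_frame("side")
cv2.imwrite("pics/side2c.png",cv2.resize(p[150:310,200:380,::-1],None,fx=3,fy=3,interpolation=2))
print([(np.round(r["position"],4).tolist(),round(r["score"],2)) for r in optics.spot_point("side","dish")][:4])
```

```text
[([0.4416, 0.0815, -0.0038], 0.8), ([0.57, -0.0326, 0.0234], 0.62)]
```

View pics/side2c.png

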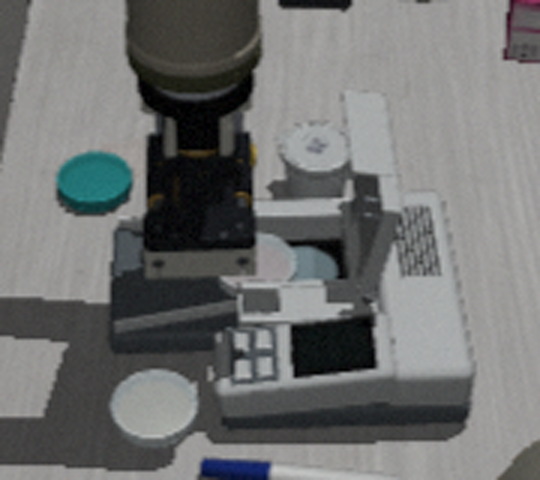

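The dish, at crop (270,258), is entering the chamber between its walls and the hatch is still upright. I'll push on.

>>> {"api": "apply_moves", "payload": {
  "series": [
    [0.008,0,0,0,0,0,255],
    [0.008,0,0,0,0,0,255],
    [0.008,0,0,0,0,0,255],
    [0.007,0,0,0,0,0,255],
    [0.002,0,0,0,0,0,255],
    [0,0,0,0,0,0,255]
  ]
}}

```text
time_s: 9.43
tcp_pos: [0.5619, -0.0313, 0.029]
tool_rot: [-0.0, 1.0, 0.019, -0.0]
contact_force: [0.3, -0.2, 0.3]
gripper_width: 0.009
finger_force: 0.0
```

>>> {"api": "apply_moves", "payload": {
  "series": [
    [0.0015,0,0,0,0,0,255],
    [0.0015,0,0,0,0,0,255],
    [0.001,0,0,0,0,0,255],
    [0,0,0,0,0,0,255]
  ]
}}

```text
time_s: 9.93
tcp_pos: [0.5656, -0.0312, 0.029]
tool_rot: [-0.0, 1.0, 0.019, -0.0]
contact_force: [-1.0, -1.1, 0.5]
gripper_width: 0.008
finger_force: 0.7
```

>>> {"api": "apply_moves", "payload": {
  "series": [
    [0.001,0,0,0,0,0,255],
    [0.001,0,0,0,0,0,255],
    [0,0,0,0,0,0,255]
  ]
}}

```text
time_s: 10.3
tcp_pos: [0.5659, -0.0312, 0.0289]
tool_rot: [-0.0, 1.0, 0.019, -0.002]
contact_force: [-10.6, -0.3, 9.2]
gripper_width: 0.005
finger_force: 5.5
```

Contact is firm, at the expected spot. I'll back off and look.

>>> {"api": "apply_moves", "payload": {
  "series": [
    [-0.004,0,0,0,0,0,255],
    [-0.03,0,0,0,0,0,255],
    [-0.06,0,0,0,0,0,255],
    [-0.05,0,-0.03,0,0,0,255],
    [-0.03,0,-0.06,0,0,0,255],
    [0,0.05,-0.06,0,0,0,255],
    [0,0.06,0,0,0,0,255],
    [0,0.06,0,0,0,0,255],
    [0,0,0,0,0,0,255],
    [0,0,0,0,0,0,255]
  ]
}}

```text
time_s: 11.55
tcp_pos: [0.4019, -0.1972, 0.1629]
tool_rot: [-0.0, 1.0, 0.018, 0.0]
contact_force: [0.8, -0.2, -0.2]
gripper_width: 0.0
finger_force: 0.0
```

Run:
```python
from h import *
o=[]
a=np.deg2rad(2.15);R=np.array([[np.cos(a),-np.sin(a)],[np.sin(a),np.cos(a)]])
for c,(r,k) in(("side",(150,200)),("top",(120,210))):
    p,d=optics.grab_frame(c); o.append(cv2.resize(p[r:r+140,k:k+180,::-1],None,fx=2.8,fy=2.8,interpolation=2)[:, :400])
    print(c,[(np.round(r["position"],4).tolist(),round(r["score"],2)) for r in optics.spot_point(c,"dish")][:4])
    W=world(c,d);q=(W[...,:2]-[.590,-.030])@R;m=(abs(q[...,0]-.005)<.045)&(abs(q[...,1])<.031)&(W[...,2]>.034)&(W[...,2]<.043)
    print(m.sum(),np.percentile(q[m],[2,50,98],axis=0).round(4).tolist(),np.percentile(W[m][:,2],[5,50,95]).round(4))
cv2.imwrite("pics/end.png",np.hstack(o))
```

```text
side [([0.439, 0.083, -0.0051], 0.95), ([0.6042, -0.0332, 0.0223], 0.92), ([0.52, 0.1636, 0.0055], 0.88)]
390 [[-0.0132, -0.0188], [0.0144, 0.0021], [0.0437, 0.0273]] [0.0355 0.0378 0.0407]
top [([0.4405, 0.0851, -0.0002], 0.92), ([0.5211, 0.1661, 0.0005], 0.75), ([0.6038, -0.0325, 0.0178], 0.65)]
705 [[-0.0138, -0.0282], [0.0129, -0.0021], [0.0426, 0.0246]] [0.0351 0.0377 0.0404]
```

View pics/end.png

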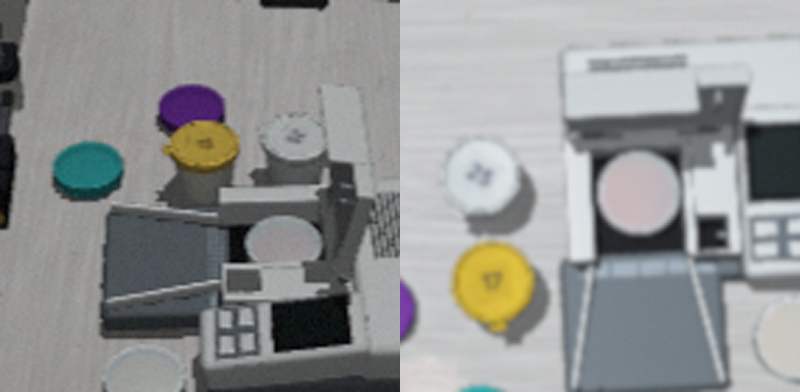

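The dish is flat (top at 38 mm), centred near x' = 13 mm against the back wall (top crop (640,193)). The hatch stands open and the bystanders are where they were.

```bash
python3 -c "
from rig import manip; print(manip.job_done())"
```

```text
the job is handed in; nothing more can be done
None
```

The dish was pushed home against the back of the reading chamber, the hatch is standing fully open by itself, nothing else was moved, and the job was handed in at about 12 s of the 42 s allowed.

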